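Release the catch and hold the leak-test clamp closed

TASK

The jar in the leak-test clamp has to be kept clamped. First take the amber bottle that stands in the way of the clamp's lever and set it down upright on the free bench top, at least 15 cm from where it stands now. Then flip the safety catch on top of the clamp fully over so that it frees the lever, only after that pull the sprung lever by its black cross bar towards the robot and down as far as it goes, and finish still holding it there, with the catch left open and the other things on the bench left standing where they are.

Things in the scene. Friction and masses are not known exactly. Their poses are not given: they have to be found in the camera images.
- clamp: leak-test clamp fixed to the bench: grey base plate 200 x 100 x 10 mm, column at its rear, white head (x -55 to +70, y -25 to +25 mm, top 132 mm high) with the ram's end sticking up to 157 mm at x -25, y 0. Origin: centre of the underside, on the bench. -x is its front (towards the robot), +y its left, z up; turned by up to 0.2 rad. The lever is on its -y side
- lever (a joint): clamp lever, rad: 0 = up at rest, leaning 0.25 rad back (+x) from upright; grows as the cross bar is pulled to the front (-x) and down; stop at 1.45. Sprung back: pull at the bar about 3 N at 0 and 9 N at the stop; springs up if let go. It drives the pad down, which meets the jar's cap at about 1.2 rad. The closed catch blocks it within 0.2 rad
- lever_bar (a point): middle of the lever's black cross bar: round, 16 mm diameter, 84 mm long, along the clamp's y, 120 mm from the pivot axis; 201 mm above the bench at rest, 128 mm at the stop. The steel lever arm (12 mm thick) joins it at the end towards the clamp, 50 mm from this point; the other end is free. A wall cabinet overhangs the bench's rear: come in low over the bar
- lever_pivot (a point): point on the lever's pivot axis (along the clamp's y), straight in line with the middle of the cross bar, fixed to the clamp 85 mm above the bench; at x 45, y -110 mm in the clamp's frame
- catch (a joint): safety catch, rad: 0 = closed (thumb tab upright, steel finger level in front of the lever arm; it may start up to 0.15); grows as the tab is tipped to the clamp's +y side (away from the lever), which raises the finger; fully over at the stop, 1.45; frees the lever from about 0.9. Hinge axis along the clamp's x. Friction (about 1.5 N at the tab) keeps it where it is left
- catch_tab (a point): top edge, middle, of the catch's black thumb tab: a plate 20 mm wide (clamp x), 6 mm thick, reaching from the hinge to this point 46 mm from its axis; closed, it stands up to 191 mm above the bench. The catch's steel finger (10 x 8 mm) reaches 84 mm from the hinge to the clamp's -y side when closed
- catch_pivot (a point): middle of the catch's hinge axis, fixed to the clamp 145 mm above the bench, 13 mm above the head's top; at x 46, y 0 mm in the clamp's frame
- amber_bottle: amber reagent bottle with a white cap standing upright on the bench beside the clamp's base plate under the lever's end position; 64 mm diameter, 138 mm tall, shoulder at about 116 mm, cap 34 mm diameter (116 to 138 mm high); about 0.28 kg (0.2 to 0.37). Origin: centre of its underside, z up. Far to the right (y below -0.38 m) a tall upright screen stands on the bench
- test_jar: glass sample jar with black screw cap, 45 mm diameter, 61 mm tall, standing in the clamp's round nest under the pad; leave it there. Origin: centre of its underside
- pad: round black pad of 36 mm diameter at the ram's foot above the jar; presses on the jar's cap when the lever is fully pulled. Origin: its centre, its underside 4 mm below
- capped_jar: bystander: glass sample jar with black screw cap, 45 mm diameter, 61 mm tall, on the bench left of the clamp. Origin: centre of its underside
- plastic_cup: bystander: clear plastic cup, 72 mm diameter, 72 mm tall, on the bench left and rear of the clamp. Origin: centre of its underside
- timer: bystander: small white timer lying flat, 58 x 62 x 20 mm, on the bench in front and left of the clamp. Origin: centre of its underside
There are look-alikes about, which are no part of the job. What is shaped like the test_jar but green or purple is not meant.

How it is judged:
By the outcome, as a careful person would: the job done as asked, in the order asked, and still so for the second after the job is handed in, while the arm keeps its last pose, push and grip.
It also fails if it takes over 72 s, if anything falls off the work surface, if the arm or the gripper's body presses on something with over 40 N, if the wrist force passes 120 N, or if a joint passes its speed limit or range.

ROBOT

A 6-joint arm with a two-finger parallel gripper is mounted at the origin on a cart in front of the work surface, level with it; the furniture and walls round the work are solid. World frame = base frame: x ahead of the robot, y to its left, z up, the work surface at z = 0. Lengths are in m, angles in degrees, forces in N, time in s.
With the tool pointing down it reaches from about 0.375 to 0.9 m from the base axis. Payload 3.1 kg.
Tool frame: the origin (TCP) lies between the finger pads; the fingertips stand 11 mm ahead of it and the grasp point (between the pads) lies 8 mm behind it; z points along the fingers, y is the line along which they close (so a half turn about z gives the same grasp; the last joint's range is limited). The gripper opens to 87 mm and grips with 3 to 60 N. Pads are 19 mm wide; open, the fingers measure 117 mm over their backs; the gripper's body (75 mm by 190 mm) begins 51 mm behind the grasp point.
Start: joints at [63.169, 30.224, 82.088, -0, 67.689, -10.227], TCP at [0.179, 0.599, 0.234] pointing down, gripper open.
Joint ranges: [-176.69, 176.69], [-43.24, 126.21], [12.49, 139.97], [-82, 262], [0, 151.66], [-163.58, 163.58]. Speed limits (degrees/s): [159.86, 159.86, 180, 180, 180, 180].

INTERFACE

Orientations are given as a 3x3 rotation matrix whose columns are the frame's x, y, z axes.
In Python, from rig import bot gives the robot as it stands.
- The arm moves only by the tool apply_moves, never from a script. Its argument "steps" is a list that holds one entry, the list of rows, each a list of 7 numbers: the shift along the tool's x, y, z in cm, then the turn, a rotation vector about the tool's x, y, z in degrees, then the gripper command: -1 is shut, 1 is fully open, values between are in proportion. In form: [[[dx, dy, dz, rx, ry, rz, jaw], ...]]. A call has 1 to 20 rows; each row is the pose to reach, as a shift and turn from the pose commanded when the call began, along the tool's axes at that moment; what a row does not reach only later rows make up. A row lasts 1/8 s, in which the tool goes at most 62.5 mm and 10.7 degrees, less where a joint would pass 70% of its speed; a pose out of reach is approached as far as the arm can. A call with a gripper value outside its range is refused whole. The fingers move at their own pace and stop on an object; the grip force is fixed at half the most. Time passes only in rows, so rows that repeat a pose let the fingers close. It gives the time, the measured TCP pose, the force, the opening and the grip force at its end, in the units of the state.
- bot.read_state(): the state, without advancing time (a new reading comes with each control period).
- bot.capture(name): name is "scene" or "top"; returns the picture (420x560x3 uint8, blue, green, red); there is no depth.
- bot.camera_model(name): a dict with "intrinsics" (3x3 intrinsics, pixels), "R" (3x3) and "t" (3): a world point X has camera coordinates R X + t. Camera axes: x right, y down, z forward; pixel columns grow to the right and rows downward; lengths in m; the calibration is good to about 2 mm. A picture is of the moment at which its call begins. camera_model takes no time and is no camera call.
- bot.hand_in(): hands the job in; it is judged then, once.
The state is a dict: "time_s": time; "joint_positions": joint angles; "qvel": joint speeds; "tau": joint torques, N m; "position": TCP position; "tcp_rot": TCP orientation; "force": force on the tool from outside, world axes, zero at the start; "moment": the same for the moment, N m; "opening": opening from 0.0 (shut) to 1.0 (fully open); "grasp_force": force on a finger pad.
Only numpy, scipy, OpenCV 4.12 (cv2) and the standard library are available. Lean on these libraries where they do the work, as an engineer would, in place of code of your own. Each camera call takes 0.05 s, during which the arm holds its last target. There are 200 camera calls.

## Working session

There is one attempt and no reset: what is moved stays moved. The work goes in short steps, Python scripts to look and compute and a tool call to move; the robot and the scene stay as the last step left them, time stands still between calls to the robot, and variables do not carry over. Pictures are saved under pics/ and viewed, at most 10 in all, crops included, and the job is handed in when it is done.

Besides the shell and the picture viewer there is one more tool, called after ">>>" as name([rows], argument=value, ...), one row to a line, values as JSON. apply_moves: Moves the arm, as the interface text tells. Its arguments: {"type":"object","properties":{"steps":{"type":"array","items":{"type":"array","items":{"type":"array","items":{"type":"number"}}}}},"required":["steps"]}

```bash
mkdir -p pics
python3 - <<'E'
from rig import bot
import cv2,numpy as np
np.set_printoptions(precision=4,suppress=True)
for n in("scene","top"):
    im=bot.capture(n); cv2.imwrite(f"pics/{n}0.png",im)
    c=bot.camera_model(n); print(n,c["intrinsics"],c["R"],c["t"], -np.array(c["R"]).T@c["t"])
s=bot.read_state(); print(s)
E
```

```text
scene [[476.6971   0.     276.0142]
 [  0.     476.6971 210.8482]
 [  0.       0.       1.    ]] [[-0.9016 -0.4325  0.0017]
 [-0.3217  0.6681 -0.671 ]
 [ 0.2891 -0.6055 -0.7415]] [0.5111 0.1681 0.9702] [0.2344 0.6962 0.8313]
top [[506.5751   0.     271.5344]
 [  0.     506.5751 216.694 ]
 [  0.       0.       1.    ]] [[ 0.0011 -0.9995 -0.0313]
 [-0.9977  0.001  -0.0672]
 [ 0.0672  0.0313 -0.9972]] [0.1516 0.5099 1.2397] [0.4253 0.1122 1.2753]
{'time_s': 0.1, 'joint_positions': array([ 63.1679,  30.2725,  82.1491,  -0.0021,  67.6899, -10.2245]), 'qvel': array([-0.0911, -0.1119, -0.1938, -0.0367,  0.0758,  0.0594]), 'tau': array([ -0.0004, -44.0986, -17.7151,   0.0635,   0.0535,  -0.0001]), 'position': array([0.1783, 0.5984, 0.2327]), 'tcp_rot': array([[-0.9583,  0.2858, -0.0008],
       [ 0.2858,  0.9583, -0.0018],
       [ 0.0003, -0.0019, -1.    ]]), 'force': array([ 0.7028, -0.0937, -0.4055]), 'moment': array([0.037 , 0.0009, 0.0419]), 'grasp_force': 0.0, 'opening': 1.000121507365873}
```

View pics/scene0.png

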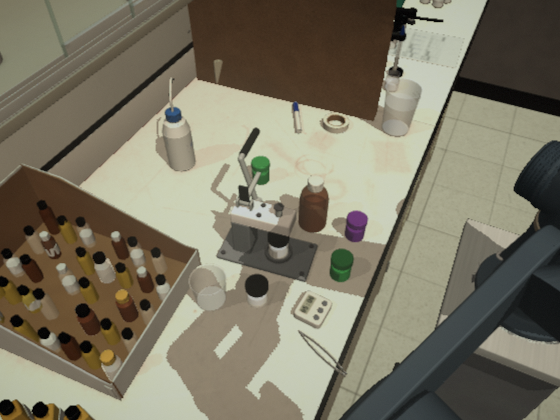

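View pics/top0.png

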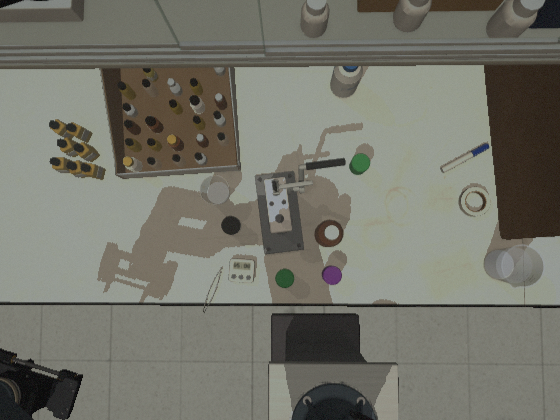

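The scene view shows the clamp (base plate around 268,255), the amber bottle (cap 317,183), the lever bar (250,142) and the catch tab (244,192). The top view shows the plate corners (257,175)-(302,250), the bottle cap (332,233) and the bar (305-345,163). I'll enlarge both before measuring.

Run:
```python
import cv2,numpy as np
a=cv2.imread("pics/scene0.png")[115:295,205:345]; b=cv2.imread("pics/top0.png")[140:270,240:370]
A=cv2.resize(a,None,fx=3,fy=3,interpolation=cv2.INTER_CUBIC);B=cv2.resize(b,None,fx=2.8,fy=2.8,interpolation=cv2.INTER_CUBIC)
o=np.zeros((540,420+364,3),np.uint8);o[:,:420]=A;o[:364,420:]=B;cv2.imwrite("pics/crop0.png",o)
```

```text
(no output)
```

View pics/crop0.png

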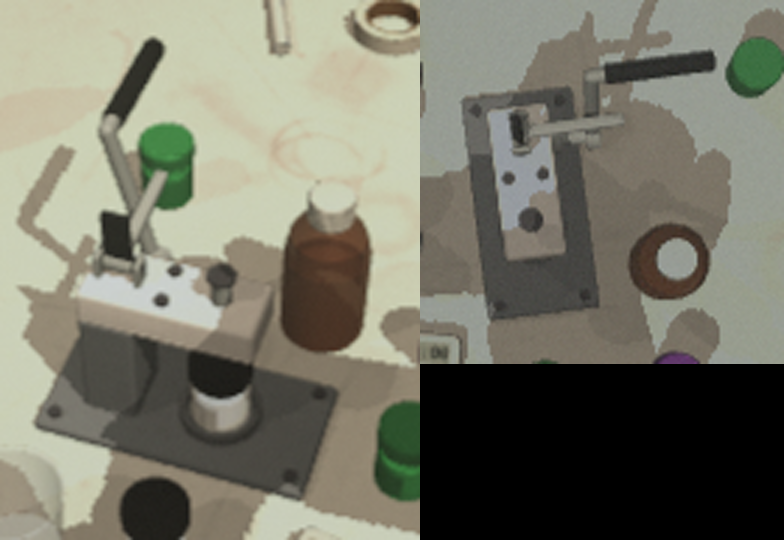

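The enlargement shows the bar ends at scene (156,45)/(108,122), the tab top at (117,215) and the ram at (222,271). In the top crop the bar is at (712,62)/(610,73), the tab at (519,118), the ram at (531,219) and the cap at (677,260), plus the plate corners. I'll triangulate these and fit the clamp pose.

```bash
cat > h.py <<'E'
from rig import bot
import cv2,numpy as np
from scipy.optimize import least_squares
np.set_printoptions(precision=4,suppress=True)
C={n:bot.camera_model(n) for n in("scene","top")}
def proj(n,X):
    c=C[n];p=np.asarray(c["intrinsics"])@(np.asarray(c["R"])@X+c["t"]);return p[:2]/p[2]
def tri(us,ut):
    P=[np.asarray(C[n]["intrinsics"])@np.c_[C[n]["R"],C[n]["t"]] for n in("scene","top")]
    X=cv2.triangulatePoints(P[0],P[1],np.array(us,float),np.array(ut,float));return (X[:3]/X[3]).ravel()
S=lambda u,v:(u/3+205,v/3+115)
T=lambda u,v:((u-420)/2.8+240,v/2.8+140)
E
python3 - <<'E'
from h import *
obs={"barfree":(S(154,47),T(710,62)),"barin":(S(108,122),T(608,73)),"tab":(S(117,215),T(519,130)),"ram":(S(222,271),T(531,219)),"cap":(S(333,193),T(677,260))}
for k,(a,b) in obs.items(): print(k,tri(a,b))
pts=[("top",T(462,100),(.1,.05,.01)),("top",T(572,87),(.1,-.05,.01)),("top",T(598,305),(-.1,-.05,.01)),("top",T(490,320),(-.1,.05,.01)),
("scene",S(37,425),(.1,.05,.01)),("scene",S(300,497),(-.1,.05,.01)),("scene",S(337,388),(-.1,-.05,.01)),
("scene",S(222,271),(-.025,0,.157)),("top",T(531,219),(-.025,0,.157)),
("scene",S(154,47),(.0747,-.152,.201)),("top",T(710,62),(.0747,-.152,.201)),("scene",S(108,122),(.0747,-.068,.201)),("top",T(608,73),(.0747,-.068,.201))]
def w(p,l):
    c,s=np.cos(p[2]),np.sin(p[2]);return np.array([p[0]+c*l[0]-s*l[1],p[1]+s*l[0]+c*l[1],l[2]])
f=lambda p:np.concatenate([proj(n,w(p,l))-u for n,u,l in pts])
r=least_squares(f,[.55,.1,.1],loss="soft_l1");p=r.x;print(p);print(f(p).reshape(-1,2))
for k,l in dict(bar=(.0747,-.11,.201),tab=(.046,0,.191),piv=(.045,-.11,.085),cpiv=(.046,0,.145),stop=(.045-.12*np.sin(1.2),-.11,.128)).items(): print(k,w(p,l))
E
```

```text
barfree [ 0.6153 -0.0073  0.1997]
barin [0.609  0.0705 0.1939]
tab [0.5661 0.139  0.186 ]
ram [0.4978 0.1296 0.1566]
cap [0.4667 0.0133 0.1378]
[0.5224 0.1338 0.1248]
[[-0.8245 -0.51  ]
 [-0.7296 -0.9153]
 [ 0.1402  0.25  ]
 [-1.1272 -0.1449]
 [-1.2275 -1.8808]
 [ 0.8072 -1.0144]
 [ 1.1343 -0.9906]
 [ 0.2293  0.2933]
 [-0.5889 -0.1668]
 [ 0.6284 -0.5347]
 [ 0.0468 -0.6295]
 [ 1.5344 -0.459 ]
 [-2.6514  0.4614]]
bar [0.6102 0.0339 0.201 ]
tab [0.568  0.1395 0.191 ]
piv [0.5807 0.0303 0.085 ]
cpiv [0.568  0.1395 0.145 ]
stop [0.4698 0.0163 0.128 ]
```

```bash
cat >> h.py <<'E'
from scipy.spatial.transform import Rotation as Ro
CP=np.array([.5224,.1338,.1248])
def loc(x,y,z):
    c,s=np.cos(CP[2]),np.sin(CP[2]);return np.array([CP[0]+c*x-s*y,CP[1]+s*x+c*y,z])
def rot(psi=97.15,fwd=0,side=0):
    # tool x along clamp +y (psi deg); fwd: hand leans to the robot; side: hand leans to clamp +y
    p=np.radians(psi);x=np.array([np.cos(p),np.sin(p),0]);z=np.array([0,0,-1.]);R=np.c_[x,np.cross(z,x),z]
    f=np.array([np.sin(p),-np.cos(p),0])  # clamp +x
    return Ro.from_rotvec(-np.radians(fwd)*x).as_matrix()@Ro.from_rotvec(np.radians(side)*f).as_matrix()@R
def rows(targets):
    s=bot.read_state();R0=s["tcp_rot"];p0=s["position"]
    for p,R in targets:
        print(np.round(np.r_[R0.T@(p-p0)*100,Ro.from_matrix(R0.T@R).as_rotvec(degrees=True)],2).tolist())
E
python3 - <<'E'
from h import *
print(rot(),rot(fwd=30)[:,2],rot(side=30)[:,2])
c=C["top"];K=np.asarray(c["intrinsics"]);o=-np.asarray(c["R"]).T@c["t"]
for h in(.3,.4,.5,.6,.8):
    out=[]
    for u in(150,300,450):
        d=np.asarray(c["R"]).T@np.linalg.inv(K)@[u,66,1];X=o+d*(h-o[2])/d[2];out.append((X.round(3),proj("scene",X).round()))
    print(h,out)
b=np.array([.4667,.0133,0]);R=rot()
rows([(b+[0,0,.25],R),(b+[0,0,.088],R)])
E
```

```text
[[-0.1245  0.9922  0.    ]
 [ 0.9922  0.1245  0.    ]
 [ 0.      0.     -1.    ]] [ 0.4961  0.0622 -0.866 ] [-0.0622  0.4961 -0.866 ]
0.3 [(array([0.791, 0.385, 0.3  ]), array([ 40., 191.])), (array([0.788, 0.087, 0.3  ]), array([154.,  93.])), (array([ 0.785, -0.205,  0.3  ]), array([229.,  28.]))]
0.4 [(array([0.754, 0.357, 0.4  ]), array([ 49., 137.])), (array([0.751, 0.09 , 0.4  ]), array([160.,  50.])), (array([ 0.748, -0.172,  0.4  ]), array([234.,  -8.]))]
0.5 [(array([0.716, 0.329, 0.5  ]), array([60., 71.])), (array([0.714, 0.092, 0.5  ]), array([167.,  -2.])), (array([ 0.711, -0.14 ,  0.5  ]), array([239., -51.]))]
0.6 [(array([0.679, 0.301, 0.6  ]), array([ 73., -12.])), (array([0.676, 0.095, 0.6  ]), array([176., -68.])), (array([ 0.674, -0.107,  0.6  ]), array([ 246., -107.]))]
0.8 [(array([0.604, 0.245, 0.8  ]), array([ 113., -261.])), (array([0.602, 0.1  , 0.8  ]), array([ 204., -271.])), (array([ 0.6  , -0.042,  0.8  ]), array([ 267., -277.]))]
[-44.36, -47.83, -1.65, -0.11, 0.05, 66.24]
[-44.36, -47.8, 14.55, -0.11, 0.05, 66.24]
```

>>> apply_moves([
  [[-44.4, -47.8, -1.6, 0, 0, 66.2, 1], [-44.4, -47.8, -1.6, 0, 0, 66.2, 1], [-44.4, -47.8, -1.6, 0, 0, 66.2, 1], [-44.4, -47.8, -1.6, 0, 0, 66.2, 1], [-44.4, -47.8, -1.6, 0, 0, 66.2, 1], [-44.4, -47.8, -1.6, 0, 0, 66.2, 1], [-44.4, -47.8, -1.6, 0, 0, 66.2, 1], [-44.4, -47.8, -1.6, 0, 0, 66.2, 1], [-44.4, -47.8, -1.6, 0, 0, 66.2, 1], [-44.4, -47.8, -1.6, 0, 0, 66.2, 1], [-44.4, -47.8, -1.6, 0, 0, 66.2, 1], [-44.4, -47.8, -1.6, 0, 0, 66.2, 1], [-44.4, -47.8, -1.6, 0, 0, 66.2, 1], [-44.4, -47.8, -1.6, 0, 0, 66.2, 1], [-44.4, -47.8, -1.6, 0, 0, 66.2, 1]],
])

```text
time_s: 1.98
position: [0.4669, 0.0151, 0.2496]
tcp_rot: [[-0.127, 0.992, -0.0], [0.992, 0.127, 0.0], [0.0, -0.0, -1.0]]
force: [0.4, 0.2, -0.2]
opening: 0.997
grasp_force: 0.0
```

Run:
```python
from h import *
s=bot.read_state();print(s["position"],s["joint_positions"],s["force"])
cv2.imwrite("pics/s1.png",bot.capture("scene"))
b=np.array([.4667,.0133,0]);rows([(b+[0,0,.088],rot())])
```

```text
[0.4669 0.0151 0.2496] [-11.8981  16.8053 102.868    0.004   60.3441 -19.2053] [ 0.3746  0.2461 -0.2001]
[-0.16, -0.05, 16.16, -0.01, -0.0, 0.14]
```

View pics/s1.png

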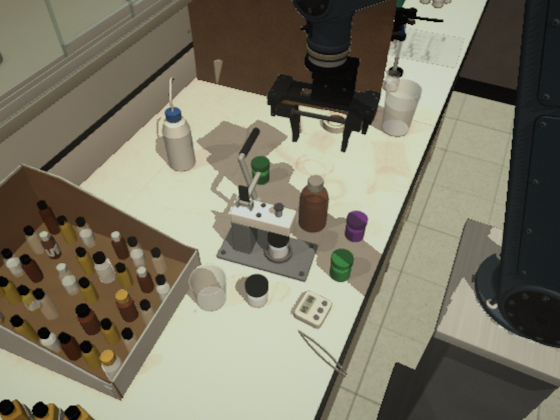

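The open fingers straddle the bottle's column (tips near 295,140 and 347,145, bottle cap at 316,183). I'll go down and grip.

>>> apply_moves([
  [[-0.2, 0, 5, 0, 0, 0, 1], [-0.2, 0, 10, 0, 0, 0, 1], [-0.2, 0, 13, 0, 0, 0, 1], [-0.2, 0, 15, 0, 0, 0, 1], [-0.2, 0, 16.1, 0, 0, 0, 1], [-0.2, 0, 16.1, 0, 0, 0, 1], [-0.2, 0, 16.1, 0, 0, 0, -1], [-0.2, 0, 16.1, 0, 0, 0, -1], [-0.2, 0, 16.1, 0, 0, 0, -1], [-0.2, 0, 16.1, 0, 0, 0, -1], [-0.2, 0, 16.1, 0, 0, 0, -1], [-0.2, 0, 16.1, 0, 0, 0, -1], [-0.2, 0, 16.1, 0, 0, 0, -1], [-0.2, 0, 16.1, 0, 0, 0, -1]],
])

```text
time_s: 3.78
position: [0.4684, 0.0119, 0.0891]
tcp_rot: [[-0.125, 0.992, 0.002], [0.992, 0.125, -0.0], [-0.001, 0.002, -1.0]]
force: [0.5, 0.5, 5.0]
opening: 0.733
grasp_force: 30.0
```

>>> apply_moves([
  [[0, 0, -1, 0, 0, 0, -1], [0, 0, -3, 0, 0, 0, -1], [-1, 0, -3, 0, 0, 0, -1], [-3, 0, -3, 0, 0, 0, -1], [-6, 0, -3, 0, 0, 0, -1], [-9, 0, -3, 0, 0, 0, -1], [-12, 0, -3, 0, 0, 0, -1], [-15, 0, -3, 0, 0, 0, -1], [-18, 0, -3, 0, 0, 0, -1], [-20, 0, -3, 0, 0, 0, -1], [-21, 0, -3, 0, 0, 0, -1], [-21, 0, -3, 0, 0, 0, -1], [-21, 0, -2, 0, 0, 0, -1], [-21, 0, -1, 0, 0, 0, -1], [-21, 0, -0.4, 0, 0, 0, -1], [-21, 0, -0.1, 0, 0, 0, -1], [-21, 0, 0, 0, 0, 0, -1], [-21, 0, 0, 0, 0, 0, -1]],
])

```text
time_s: 6.02
position: [0.4937, -0.1959, 0.0891]
tcp_rot: [[-0.125, 0.992, -0.001], [0.992, 0.125, 0.001], [0.001, -0.0, -1.0]]
force: [-1.0, 1.1, 3.0]
opening: 0.731
grasp_force: 30.0
```

Run:
```python
from h import *
cv2.imwrite("pics/s2.png",bot.capture("scene")[0:320,100:520]); s=bot.read_state();print(s["position"],s["force"],s["opening"])
```

```text
[ 0.4937 -0.1959  0.0891] [-1.5437  2.437   4.0781] 0.729334851461823
```

View pics/s2.png

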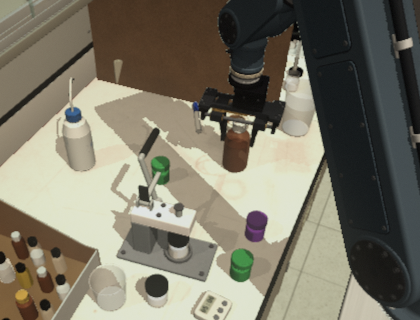

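The bottle stands upright at its new place (cap at crop 238,125) and everything else is unmoved. I'll release, rise, then compute the catch approach.

>>> apply_moves([
  [[0, 0, 0, 0, 0, 0, 0.7], [0, 0, 0, 0, 0, 0, 1], [0, 0, 0, 0, 0, 0, 1], [0, 0, 0, 0, 0, 0, 1], [0, 0, -1, 0, 0, 0, 1], [0, 0, -4, 0, 0, 0, 1], [0, 0, -9, 0, 0, 0, 1], [0, 0, -15, 0, 0, 0, 1], [0, 0, -21, 0, 0, 0, 1], [0, 0, -21, 0, 0, 0, -1], [0, 0, -21, 0, 0, 0, -1]],
])

```text
time_s: 7.45
position: [0.4934, -0.196, 0.2987]
tcp_rot: [[-0.125, 0.992, -0.0], [0.992, 0.125, 0.0], [0.0, -0.0, -1.0]]
force: [-0.4, 0.5, -0.4]
opening: 0.853
grasp_force: 0.0
```

Run:
```python
from h import *
R=rot()
rows([(loc(.046,-.024,.29),R),(loc(.046,-.024,.183),R)])
```

```text
[29.95, 11.6, 0.87, -0.0, -0.0, 0.05]
[29.95, 11.6, 11.57, -0.0, -0.0, 0.05]
```

>>> apply_moves([
  [[5, 2, 0.8, 0, 0, 0, -1], [10, 4, 0.8, 0, 0, 0, -1], [15, 6, 0.8, 0, 0, 0, -1], [20, 8, 0.8, 0, 0, 0, -1], [25, 10, 0.8, 0, 0, 0, -1], [29, 11.6, 0.8, 0, 0, 0, -1], [30, 11.6, 0.8, 0, 0, 0, -1], [30, 11.6, 3, 0, 0, 0, -1], [30, 11.6, 6, 0, 0, 0, -1], [30, 11.6, 8, 0, 0, 0, -1], [30, 11.6, 8, 0, 0, 0, -1]],
])

```text
time_s: 8.82
position: [0.569, 0.1148, 0.2157]
tcp_rot: [[-0.124, 0.992, -0.008], [0.992, 0.124, -0.001], [0.0, -0.008, -1.0]]
force: [-0.4, 0.4, 0.0]
opening: 0.002
grasp_force: 0.0
```

Run:
```python
from h import *
s=bot.read_state();print(s["position"],s["force"],s["opening"])
a=bot.capture("scene")[60:270,180:360];b=bot.capture("top")[120:260,230:370]
o=np.zeros((525,450+350,3),np.uint8);o[:,:450]=cv2.resize(a,(450,525),interpolation=2);o[:350,450:]=cv2.resize(b,(350,350),interpolation=2)
cv2.imwrite("pics/c3.png",o)
rows([(loc(.046,-.024,.183),rot())])
```

```text
[0.569  0.1148 0.2157] [-0.3551  0.3509  0.0213] 0.0023900868046374062
[0.06, -0.0, 3.52, -0.08, 0.0, 0.0]
```

View pics/c3.png

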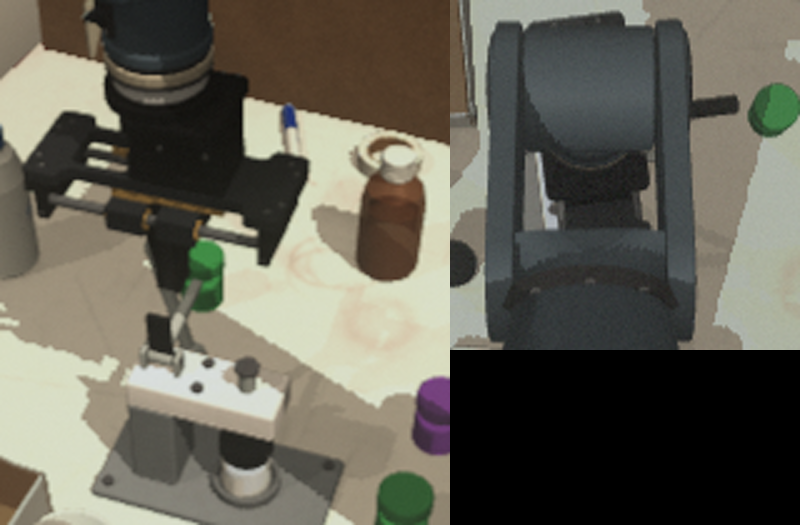

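The closed fingers stand just behind (-y side of) the tab, tips at about (172,290), with the tab at (158,330). Next I'll work out the arc of waypoints for the flip.

```bash
cat >> h.py <<'E'
def flip(a,r=.036):
    t=min(a*.6,np.radians(25));cy,cz=r*np.sin(a)-.003*np.cos(a),r*np.cos(a)+.003*np.sin(a)
    y=cy-.0095*np.cos(t)+.011*np.sin(t);z=cz+.0095*np.sin(t)+.011*np.cos(t)
    return loc(.046,y,.145+z),rot(side=-np.degrees(t))
E
python3 - <<'E'
from h import *
print(rot(side=-25)[:,2])
rows([(loc(.046,-.024,.192),rot())]+[flip(a) for a in np.arange(0,1.51,.15)]+[flip(1.45)])
E
```

```text
[ 0.0526 -0.4193 -0.9063]
[0.06, -0.01, 2.62, -0.08, 0.0, 0.0]
[1.21, -0.01, 2.62, -0.08, 0.0, 0.0]
[1.85, -0.01, 2.53, -0.08, -5.15, 0.0]
[2.5, -0.01, 2.54, -0.08, -10.31, 0.01]
[3.13, -0.01, 2.63, -0.08, -15.47, 0.01]
[3.74, -0.01, 2.81, -0.08, -20.62, 0.02]
[4.3, -0.01, 3.08, -0.08, -25.0, 0.02]
[4.7, -0.0, 3.45, -0.08, -25.0, 0.02]
[5.04, -0.0, 3.87, -0.08, -25.0, 0.02]
[5.31, -0.0, 4.34, -0.08, -25.0, 0.02]
[5.51, -0.0, 4.84, -0.08, -25.0, 0.02]
[5.63, -0.0, 5.37, -0.08, -25.0, 0.02]
[5.6, -0.0, 5.19, -0.08, -25.0, 0.02]
```

>>> apply_moves([
  [[0.1, 0, 2.6, 0, 0, 0, -1], [0.1, 0, 2.6, 0, 0, 0, -1], [1.2, 0, 2.6, 0, 0, 0, -1], [1.5, 0, 2.6, 0, -2.5, 0, -1], [1.9, 0, 2.5, 0, -5, 0, -1], [2.2, 0, 2.5, 0, -7.5, 0, -1], [2.5, 0, 2.5, 0, -10, 0, -1], [2.8, 0, 2.6, 0, -13, 0, -1], [3.1, 0, 2.6, 0, -15.5, 0, -1], [3.7, 0, 2.8, 0, -20.5, 0, -1], [4.3, 0, 3.1, 0, -25, 0, -1], [4.7, 0, 3.5, 0, -25, 0, -1], [5, 0, 3.9, 0, -25, 0, -1], [5.3, 0, 4.3, 0, -25, 0, -1], [5.5, 0, 4.8, 0, -25, 0, -1], [5.6, 0, 5.1, 0, -25, 0, -1], [5.6, 0, 5.3, 0, -25, 0, -1], [5.6, 0, 5.3, 0, -25, 0, -1]],
])

```text
time_s: 11.18
position: [0.5649, 0.1713, 0.1664]
tcp_rot: [[-0.113, 0.992, 0.054], [0.899, 0.125, -0.42], [-0.423, 0.001, -0.906]]
force: [-0.2, 0.6, 4.3]
opening: 0.005
grasp_force: 2.7
```

Run:
```python
from h import *
s=bot.read_state();print(s["position"],s["force"],s["moment"],flip(1.45)[0])
cv2.imwrite("pics/c4.png",cv2.resize(bot.capture("scene")[110:290,190:350],None,fx=3,fy=3,interpolation=2))
```

```text
[0.5649 0.1713 0.1664] [-0.2217  0.622   4.3473] [-0.0903  0.0342 -0.0519] [0.5641 0.1707 0.1663]
```

View pics/c4.png

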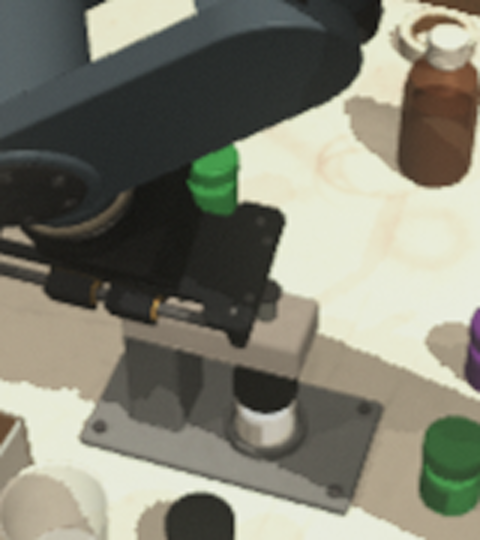

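>>> apply_moves([
  [[0.1, 0, 0.2, 0, 0, 0, -1], [0.2, 0, 0.4, 0, 0, 0, -1], [0.2, 0, 0.4, 0, 0, 0, -1]],
])

```text
time_s: 11.6
position: [0.5651, 0.1714, 0.1654]
tcp_rot: [[-0.112, 0.992, 0.056], [0.898, 0.125, -0.421], [-0.425, 0.003, -0.905]]
force: [-4.6, 2.0, 20.2]
opening: 0.008
grasp_force: 10.0
```

The catch is at its stop: the reading rose to 20 N for 1 mm of motion. I'll retreat upwards and then move to a pre-grasp in front of and above the bar.

```bash
cat >> h.py <<'E'
def lev(q,fwd,back=0.):
    R=rot(fwd=fwd);b=loc(.045-.12*np.sin(q-.25),-.11,.085+.12*np.cos(q-.25));return b+R[:,2]*(.008-back),R
E
python3 - <<'E'
from h import *
R=bot.read_state()["tcp_rot"];p=bot.read_state()["position"]
rows([(p-R[:,2]*.03,R),(p-R[:,2]*.12,R),(loc(0,.0,.33),rot(fwd=10)),lev(0,30,.10),lev(0,30)])
E
```

```text
[-0.0, 0.0, -3.0, 0.0, 0.0, 0.0]
[0.0, -0.0, -12.0, 0.0, 0.0, 0.0]
[-9.9, -4.66, -13.55, -9.67, 25.1, 2.19]
[-17.76, -1.81, -4.43, -29.34, 24.58, 6.58]
[-14.08, 3.17, 3.43, -29.34, 24.58, 6.58]
```

>>> apply_moves([
  [[0, 0, -3, 0, 0, 0, -1], [0, 0, -8, 0, 0, 0, -1], [0, 0, -12, 0, 0, 0, -1], [-5, -2.3, -13, -5, 12.5, 1, -1], [-9.9, -4.7, -13.5, -9.7, 25, 2.2, -1], [-9.9, -4.7, -13.5, -9.7, 25, 2.2, -1], [-14, -3.2, -9, -20, 25, 4.4, 1], [-17.8, -1.8, -4.4, -29.3, 24.6, 6.6, 1], [-17.8, -1.8, -4.4, -29.3, 24.6, 6.6, 1], [-17.8, -1.8, -4.4, -29.3, 24.6, 6.6, 1], [-17.8, -1.8, -4.4, -29.3, 24.6, 6.6, 1], [-17.8, -1.8, -4.4, -29.3, 24.6, 6.6, 1]],
])

```text
time_s: 13.1
position: [0.565, 0.0286, 0.2769]
tcp_rot: [[-0.126, 0.861, 0.493], [0.992, 0.108, 0.065], [0.003, 0.498, -0.867]]
force: [1.0, -0.0, 0.3]
opening: 0.603
grasp_force: 0.0
```

Run:
```python
from h import *
s=bot.read_state();print(s["position"],lev(0,30,.1)[0],s["force"],s["opening"],s["joint_positions"])
cv2.imwrite("pics/c5.png",cv2.resize(bot.capture("scene")[60:290,150:350],None,fx=2.5,fy=2.5,interpolation=2))
rows([lev(0,30,.03),lev(0,30)])
```

```text
[0.565  0.0286 0.2769] [0.5646 0.0282 0.2809] [ 1.0355 -0.021   0.3473] 0.6030016040331381 [-14.0569  14.0175 109.7109  21.5419  29.9475 -37.4868]
[-0.06, 0.18, 6.63, -0.15, -0.2, -0.0]
[-0.07, 0.19, 9.63, -0.15, -0.2, -0.0]
```

View pics/c5.png

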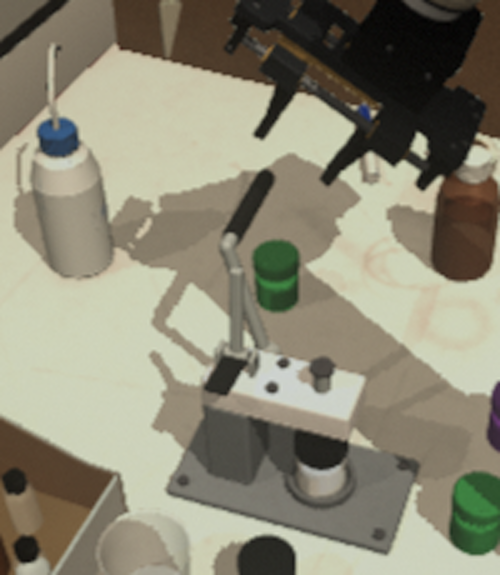

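The tab lies flat and the finger stands upright, so the catch is fully open. The bar's middle is at about (250,207) and the open fingers are in line with it. I'll go in and grip.

>>> apply_moves([
  [[0, 0.2, 1, 0, 0, 0, 1], [0, 0.2, 4, 0, 0, 0, 1], [0, 0.2, 7, 0, 0, 0, 1], [0, 0.2, 9, 0, 0, 0, 1], [0, 0.2, 9.8, 0, 0, 0, 1], [0, 0.2, 9.8, 0, 0, 0, -1], [0, 0.2, 9.8, 0, 0, 0, -1], [0, 0.2, 9.8, 0, 0, 0, -1], [0, 0.2, 9.8, 0, 0, 0, -1], [0, 0.2, 9.8, 0, 0, 0, -1], [0, 0.2, 9.8, 0, 0, 0, -1], [0, 0.2, 9.8, 0, 0, 0, -1]],
])

```text
time_s: 14.65
position: [0.6145, 0.0342, 0.1921]
tcp_rot: [[-0.124, 0.861, 0.493], [0.992, 0.106, 0.065], [0.003, 0.497, -0.868]]
force: [-1.2, -0.9, -0.1]
opening: 0.289
grasp_force: 0.0
```

Run:
```python
from h import *
s=bot.read_state();print(s["position"],lev(0,30)[0],s["force"],s["opening"]*87,s["grasp_force"],s["joint_positions"])
# tilt eased from 30 to 15 deg; q from 0 to stop
rows([lev(q,30-10*q) for q in (.15,.3,.45,.6,.75,.9,1.05,1.2,1.3,1.4,1.45,1.5)])
```

```text
[0.6145 0.0342 0.1921] [0.6142 0.0345 0.1943] [-1.1556 -0.9265 -0.0598] 25.122850284439586 0.0 [-11.8227  25.858  108.5638  29.3859  19.5457 -44.4746]
[0.03, -1.32, -1.36, 1.3, -0.16, -0.1]
[0.03, -2.88, -2.29, 2.8, -0.16, -0.1]
[0.03, -4.56, -2.98, 4.3, -0.16, -0.09]
[0.03, -6.32, -3.42, 5.8, -0.16, -0.09]
[0.03, -8.13, -3.59, 7.3, -0.16, -0.09]
[0.02, -9.95, -3.5, 8.8, -0.17, -0.09]
[0.02, -11.73, -3.14, 10.3, -0.17, -0.09]
[0.02, -13.44, -2.51, 11.8, -0.17, -0.08]
[0.01, -14.51, -1.96, 12.8, -0.17, -0.08]
[0.01, -15.53, -1.31, 13.8, -0.17, -0.08]
[0.01, -16.01, -0.95, 14.3, -0.17, -0.08]
[0.0, -16.48, -0.56, 14.8, -0.17, -0.08]
```

>>> apply_moves([
  [[0, 0, 0, 0, 0, 0, -1], [0, 0, 0, 0, 0, 0, -1], [0, 0, 0, 0, 0, 0, -1], [0, 0, 0, 0, 0, 0, -1]],
])

```text
time_s: 15.15
position: [0.6161, 0.0341, 0.1934]
tcp_rot: [[-0.124, 0.859, 0.496], [0.992, 0.106, 0.064], [0.002, 0.5, -0.866]]
force: [4.7, 2.4, 3.9]
opening: 0.174
grasp_force: 30.0
```

Run:
```python
from h import *
s=bot.read_state();print(s["position"],s["force"],s["opening"]*87,s["grasp_force"])
rows([lev(q,30-10*q) for q in (.15,.3,.45,.6,.75,.9,1.05,1.2,1.3,1.4,1.45,1.5)])
```

```text
[0.6161 0.0341 0.1934] [4.6976 2.4232 3.9253] 15.140846611388811 30.00891912728548
[0.06, -1.51, -1.33, 1.5, -0.1, -0.08]
[0.06, -3.06, -2.27, 3.0, -0.1, -0.08]
[0.05, -4.74, -2.97, 4.5, -0.1, -0.08]
[0.05, -6.51, -3.41, 6.0, -0.1, -0.08]
[0.05, -8.32, -3.59, 7.5, -0.11, -0.08]
[0.05, -10.13, -3.5, 9.0, -0.11, -0.07]
[0.04, -11.92, -3.15, 10.5, -0.11, -0.07]
[0.04, -13.63, -2.53, 12.0, -0.11, -0.07]
[0.04, -14.71, -1.99, 13.0, -0.11, -0.07]
[0.04, -15.72, -1.34, 14.0, -0.11, -0.07]
[0.03, -16.21, -0.97, 14.5, -0.11, -0.07]
[0.03, -16.67, -0.59, 15.0, -0.11, -0.07]
```

>>> apply_moves([
  [[0, -0.7, -0.7, 0.7, 0, 0, -1], [0, -1.4, -1.3, 1.5, 0, 0, -1], [0, -2.2, -1.8, 2.2, 0, 0, -1], [0, -3, -2.3, 3, 0, 0, -1], [0, -3.8, -2.7, 3.8, 0, 0, -1], [0, -4.6, -3, 4.5, 0, 0, -1], [0, -5.5, -3.2, 5.2, 0, 0, -1], [0, -6.4, -3.4, 6, 0, 0, -1], [0, -7.3, -3.5, 6.8, 0, 0, -1], [0, -8.2, -3.6, 7.5, 0, 0, -1]],
])

```text
time_s: 16.4
position: [0.5297, 0.0227, 0.1854]
tcp_rot: [[-0.123, 0.915, 0.385], [0.992, 0.113, 0.048], [0.001, 0.388, -0.922]]
force: [3.9, 5.0, 10.0]
opening: 0.176
grasp_force: 30.0
```

Run:
```python
from h import *
s=bot.read_state();print(s["position"],lev(.75,22.5)[0],s["force"],s["opening"]*87,s["grasp_force"],s["joint_positions"])
rows([lev(q,30-10*q) for q in (.9,1.05,1.2,1.3,1.4,1.45,1.5,1.55)])
```

```text
[0.5297 0.0227 0.1854] [0.5267 0.0235 0.1829] [3.9121 4.9826 9.96  ] 15.343472667480327 30.001159608364105 [-14.2889  21.6556 115.2268  21.1257  23.1355 -39.3504]
[0.11, -2.15, 0.43, 1.82, 0.01, -0.11]
[0.11, -3.88, 1.01, 3.32, 0.0, -0.11]
[0.11, -5.5, 1.83, 4.82, 0.0, -0.11]
[0.11, -6.5, 2.51, 5.82, 0.0, -0.11]
[0.1, -7.43, 3.28, 6.82, 0.0, -0.11]
[0.1, -7.86, 3.7, 7.32, 0.0, -0.11]
[0.1, -8.28, 4.14, 7.82, 0.0, -0.11]
[0.1, -8.67, 4.6, 8.32, 0.0, -0.11]
```

>>> apply_moves([
  [[0, -0.9, 0.2, 0.9, 0, 0, -1], [0, -1.9, 0.4, 1.8, 0, 0, -1], [0, -2.8, 0.7, 2.6, 0, 0, -1], [0, -3.7, 1, 3.3, 0, 0, -1], [0, -4.5, 1.4, 4, 0, 0, -1], [0, -5.3, 1.8, 4.8, 0, 0, -1], [0, -5.9, 2.2, 5.3, 0, 0, -1], [0, -6.4, 2.5, 5.8, 0, 0, -1], [0, -6.9, 2.9, 6.3, 0, 0, -1], [0, -7.4, 3.3, 6.8, 0, 0, -1], [0, -7.8, 3.7, 7.3, 0, 0, -1], [0, -7.8, 3.7, 7.3, 0, 0, -1]],
])

```text
time_s: 17.9
position: [0.4735, 0.015, 0.1212]
tcp_rot: [[-0.122, 0.956, 0.267], [0.992, 0.118, 0.032], [-0.001, 0.269, -0.963]]
force: [6.8, 6.1, 11.6]
opening: 0.171
grasp_force: 30.0
```

Run:
```python
from h import *
s=bot.read_state();print(s["position"],lev(1.45,15.5)[0],s["force"],s["opening"]*87,s["grasp_force"])
g=s["position"]-.008*s["tcp_rot"][:,2];d=g-loc(.045,-.11,.085);c,n=np.cos(CP[2]),np.sin(CP[2]);dx=c*d[0]+n*d[1]
print("q",np.arctan2(-dx,d[2])+.25,"r",np.hypot(dx,d[2]))
rows([(s["position"]+[0,0,-.005],s["tcp_rot"]),lev(1.5,15)])
```

```text
[0.4735 0.015  0.1212] [0.4719 0.0166 0.1208] [ 6.8277  6.1494 11.5668] 14.870600986338445 29.995035231113434
q 1.4428467662550062 r 0.1188654839674957
[0.0, -0.13, 0.48, 0.0, 0.0, 0.0]
[0.18, -0.5, 0.49, 0.62, 0.09, -0.09]
```

>>> apply_moves([
  [[0, -0.2, 0.25, 0, 0, 0, -1], [0, -0.3, 0.45, 0, 0, 0, -1], [0, -0.3, 0.45, 0, 0, 0, -1], [0, -0.3, 0.45, 0, 0, 0, -1]],
])

```text
time_s: 18.4
position: [0.4736, 0.0145, 0.1189]
tcp_rot: [[-0.123, 0.954, 0.274], [0.992, 0.119, 0.03], [-0.004, 0.276, -0.961]]
force: [2.8, 7.5, 36.3]
opening: 0.171
grasp_force: 30.2
```

Run:
```python
from h import *
s=bot.read_state();print(s["position"],s["force"],s["opening"]*87,s["grasp_force"])
cv2.imwrite("pics/s6.png",bot.capture("scene"))
```

```text
[0.4736 0.0145 0.1189] [ 2.7763  7.487  36.31  ] 14.846595145145749 30.19922244362533
```

View pics/s6.png

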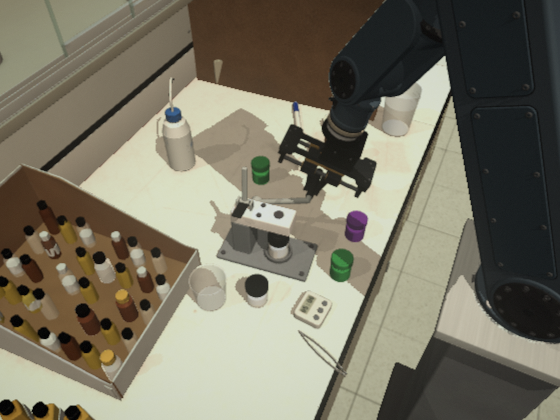

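The lever arm is level, the bar is gripped at about (315,190), the finger still stands up at (245,185) and the bystanders are unmoved. I'll ease off the overpress slightly, then take a last top view.

>>> apply_moves([
  [[0, 0.1, -0.15, 0, 0, 0, -1], [0, 0.1, -0.2, 0, 0, 0, -1], [0, 0.1, -0.2, 0, 0, 0, -1], [0, 0.1, -0.2, 0, 0, 0, -1]],
])

```text
time_s: 18.95
position: [0.4737, 0.0146, 0.1197]
tcp_rot: [[-0.123, 0.955, 0.272], [0.992, 0.119, 0.031], [-0.003, 0.273, -0.962]]
force: [6.6, 7.8, 21.9]
opening: 0.175
grasp_force: 30.1
```

Run:
```python
from h import *
s=bot.read_state();print(s["position"],s["force"],s["opening"]*87,s["grasp_force"])
a=bot.capture("scene")[60:220,210:430];b=bot.capture("top")[100:300,200:450]
o=np.zeros((600,500,3),np.uint8);o[:290,:400]=cv2.resize(a,(400,290));o[290:600,:388]=cv2.resize(b,(388,310))
cv2.imwrite("pics/c7.png",o)
```

```text
[0.4737 0.0146 0.1197] [ 6.5604  7.8134 21.9091] 15.184822482393248 30.088794585317373
```

View pics/c7.png

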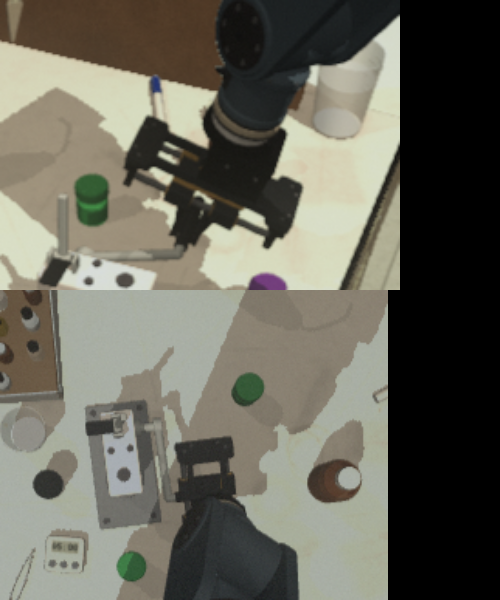

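The bottle stands upright at about (335,480) in the lower view, well clear. The lever is held down and the catch is open. The state is steady with a 22 N push against the stop, so I'm handing in.

```bash
python3 -c "
from rig import bot
print(bot.hand_in())"
```

```text
the job is handed in; nothing more can be done
None
```

I handed the job in at about 19 s: the bottle is upright about 21 cm from where it stood, the catch was flipped fully over and left open before the pull, and the gripper is holding the lever down at its stop (about 1.44 rad measured), with the bystanders unmoved in the last pictures; no verdict was shown.

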